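Set the colour-tag dial for today's discount

TASK

Red tags are half price today: with your fingertips, gently push the orange tab on the colour-tag dial round until the white ring at the end of the selector encircles the red spot, the whole spot showing inside it, then let go and leave it at rest there. Only push the tab from one side at a time, do not pinch it, and leave the sale goods standing around the dial where they are.

Things in the scene. Friction and masses are not known exactly. Their poses are not given: they have to be found in the camera images.
- board: The colour-tag dial: a brown wooden board lying flat and fixed to the table, 235 x 330 and 22 thick. Its origin lies at table height under the selector's pivot, 80 mm in from the board's near long edge; its x axis runs from the pivot across the middle of the fan of colour spots, y to the left, z up. The board may be turned by up to about 0.45 rad. Two steel stop pins, 16 mm high, stand on it 115 mm from the pivot at +-1.72 rad from its x axis.
- selector (a joint): Angle of the white selector arm from the board's x axis, rad, positive counter-clockwise seen from above; it can turn from -1.45 to 1.45. It has no spring or clicks: it turns stiffly (about 0.22 N m of friction, some 3 N at the tab) and stays where it is left. Selector: a white hub of radius 36 on the pivot and a 28 mm wide white arm whose top is 34 mm above the table, ending in a flat white ring.
- pivot (a point): The pivot axis of the selector, at the board's top face (22 mm above the table).
- tab (a point): Centre of the orange tab, an upright plate on the selector arm, 70 mm from the pivot: 30 long along the arm, 16 thick across it, from 33 to 77 mm above the table (this point is at 55). Its x axis points outward along the arm, y across it to its left (counter-clockwise). Push its right face to turn the selector counter-clockwise, its left face to turn it clockwise. (The rules call the left face selector_c0 and the right face selector_c1.)
- ring_centre (a point): Centre of the open ring at the outer end of the selector arm, 115 mm from the pivot, 31 mm above the table, on the same radius as the tab. Ring: inside diameter 41, outside 53, 6 thick, white.
- spot_red: Round red colour spot, diameter 26, 2 thick, on the board 115 mm from the pivot; origin at its underside. The four spots lie at about -1.1, -0.6, 0.6 and 1.1 rad from the board's x axis; which colour is at which place changes.
- spot_yellow: Round yellow colour spot, diameter 26, 2 thick, on the board 115 mm from the pivot; origin at its underside. The four spots lie at about -1.1, -0.6, 0.6 and 1.1 rad from the board's x axis; which colour is at which place changes.
- spot_green: Round green colour spot, diameter 26, 2 thick, on the board 115 mm from the pivot; origin at its underside. The four spots lie at about -1.1, -0.6, 0.6 and 1.1 rad from the board's x axis; which colour is at which place changes.
- spot_blue: Round blue colour spot, diameter 26, 2 thick, on the board 115 mm from the pivot; origin at its underside. The four spots lie at about -1.1, -0.6, 0.6 and 1.1 rad from the board's x axis; which colour is at which place changes.
- sticker_roll: Bystander, loose: flat paper sticker roll, outer diameter 44, 18 high, lying on the board's far left corner (sizes in mm); origin under its centre. Not to be disturbed.
- vase: Bystander, loose: terracotta vase, greatest diameter 72, 130 high, standing beside the board's left edge (sizes in mm); origin under its centre. Not to be disturbed.
- mug: Bystander, loose: blue mug, rim diameter 80, 90 high, beside the board's right edge (sizes in mm); origin under its centre. Not to be disturbed.
- jar: Bystander, loose: amber jar with brass cap, diameter 60, 85 high, beyond the board's far edge (sizes in mm); origin under its centre. Not to be disturbed.
- bowl: Bystander, loose: white bowl, rim diameter 120, 50 high, beyond the board's far edge (sizes in mm); origin under its centre. Not to be disturbed.
- shaker: Bystander, loose: pale wooden shaker, diameter 40, 75 high, beside the board's right edge (sizes in mm); origin under its centre. Not to be disturbed.

How it is judged:
On the way:
1. the fingers push on the orange tab ((contact force between the fingers and selector_c0 above 0.5 N or contact force between the fingers and selector_c1 above 0.5 N)), for 0.1 s.
At the end, for the whole second after the job is handed in: The ring's centre is within 8 mm (horizontally) of the centre of the red spot, the selector is at rest, and every bystander is within 15 mm of where it started and upright (horizontal distance between ring_centre and spot_red below 0.008 m and velocity of joint selector between -0.02 and 0.02 rad/s and distance of each of sticker_roll, vase, mug, jar, bowl, shaker from where it was at the start of the episode below 0.015 m and angle between each of sticker_roll, vase, mug, jar, bowl, shaker's own z axis and vertical below 0.3 rad); the robot touches nothing.
It fails at once if the tab is pinched: fingers press on both of its faces at once (contact force between the fingers and selector_c0 above 1 N and contact force between the fingers and selector_c1 above 1 N).
It fails at once if the dial is pushed with more than 25 N (contact force between any of the fingers, the arm and board above 25 N).
It fails at once if a bystander is lifted, shifted by more than 15 mm or tipped over (distance of any of sticker_roll, vase, mug, jar, bowl, shaker from where it was at the start of the episode above 0.015 m or angle between any of sticker_roll, vase, mug, jar, bowl, shaker's own z axis and vertical above 0.3 rad).
It also fails if it takes over 35 s, if anything falls off the work surface, if the arm or the gripper's body presses on something with over 40 N, if the wrist force passes 120 N, or if a joint passes its speed limit or range.

ROBOT

A 7-joint arm with a two-finger parallel gripper is mounted at the origin on the work surface. World frame = base frame: x ahead of the robot, y to its left, z up, the work surface at z = 0. Lengths are in m, angles in rad, forces in N, time in s.
With the tool pointing down it reaches from about 0.425 to 0.925 m from the base axis. Payload 6.8 kg.
Tool frame: the origin (TCP) lies at the very end of the fingers, on their centre line; the grasp point (between the pads) lies 19 mm behind it; z points along the fingers, y is the line along which they close (so a half turn about z gives the same grasp; the last joint's range is limited). The gripper opens to 85 mm and grips with 20 to 120 N. Pads are 22 mm wide; open, the fingers measure 114 mm over their backs; the gripper's body (76 mm by 85 mm) begins 54 mm behind the grasp point. The pads swing forward as they close: fully open they stand 13 mm farther back than shut.
Start: joints at [-1.226, 0.477, 0.022, 1.555, -0.011, 1.109, -0.083], TCP at [0.295, 0.607, 0.231] pointing down, gripper open.
Joint ranges: [-2.96, 2.96], [-0.34, 2.1], [-1.41, 1.46], [0.24, 2.44], [-1.37, 4.51], [0.17, 1.92], [-2.96, 2.96]. Speed limits (rad/s): [2.39, 2.39, 3.14, 3.14, 3.14, 3.14, 3.14].

INTERFACE

Orientations are given as a unit quaternion [w, x, y, z].
In Python, from station import get_obs, read_camera, hand_in gives the robot as it stands.
- The arm moves only by the tool arm_command, never from a script. Its argument "commands" is one flat list of numbers, 7 for each row, row after row: the shift along the tool's x, y, z in m, then the turn, a rotation vector about the tool's x, y, z in degrees, then the opening, from 0 (shut) to 1 (fully open). In form: [tx, ty, tz, rx, ry, rz, fingers, tx, ty, tz, rx, ry, rz, fingers, ...]. A call has 1 to 8 rows; each row is the pose to reach, as a shift and turn from the pose commanded when the call began, along the tool's axes at that moment; what a row does not reach only later rows make up. A row lasts 1/10 s, in which the tool goes at most 50 mm and 8.59 degrees, less where a joint would pass 70% of its speed; a pose out of reach is approached as far as the arm can. A call with a gripper value outside its range is refused whole. The fingers move at their own pace and stop on an object; "force" is the grip in N (left out, the last holds). Time passes only in rows, so rows that repeat a pose let the fingers close. It gives the time, the measured TCP pose, the force, the opening and the grip force at its end, in the units of the state.
- get_obs(): the state, without advancing time (a new reading comes with each control period).
- read_camera(name): name is "scene" or "top" or "wrist"; returns a dict with "img" (420x560x3 uint8, red, green, blue), "camera_matrix" (3x3 intrinsics, pixels), "pose" (4x4, takes a point from camera to world coordinates). Camera axes: x right, y down, z forward; pixel columns grow to the right and rows downward; lengths in m; the calibration is good to about 2 mm. The wrist camera is an equidistant fisheye: a pixel r from the principal point sees the ray r / f radians off the axis. A picture is of the moment at which its call begins. There is no depth.
- hand_in(): hands the job in; it is judged then, once.
The state is a dict: "t": time; "q": joint angles; "joint_vel": joint speeds; "joint_torque": joint torques, N m; "eef_pos": TCP position; "tool_rot": TCP orientation; "contact_force": force on the tool from outside, world axes, zero at the start; "torque": the same for the moment, N m; "gripper_width": opening from 0.0 (shut) to 1.0 (fully open); "grasp_force": force on a finger pad.
Only numpy, scipy, OpenCV 4.12 (cv2) and the standard library are available. Lean on these libraries where they do the work, as an engineer would, in place of code of your own. Each camera call takes 0.05 s, during which the arm holds its last target. There are 200 camera calls.

## Working session

There is one attempt and no reset: what is moved stays moved. The work goes in short steps, Python scripts to look and compute and a tool call to move; the robot and the scene stay as the last step left them, time stands still between calls to the robot, and variables do not carry over. Pictures are saved under pics/ and viewed, at most 10 in all, crops included, and the job is handed in when it is done.

Besides the shell and the picture viewer there is one more tool, called by a JSON object that holds its "name" and its "arguments", one argument or row to a line. arm_command: Moves the arm, as the interface text tells. Its arguments: {"type":"object","properties":{"commands":{"type":"array","items":{"type":"number"}},"force":{"type":"number"}},"required":["commands"]}

```bash
mkdir -p pics; python3 - <<'E'
from station import get_obs, read_camera
import cv2
o=get_obs();print(o['t'],o['eef_pos'],o['tool_rot'],o['gripper_width'])
for n in['top','scene']:
    c=read_camera(n);cv2.imwrite(f'pics/{n}0.png',c['img'][:,:,::-1]);print(c['camera_matrix'],c['pose'])
E
```

```text
0.0 [0.29504913 0.60643155 0.23028395] [-1.33735158e-04  2.24460113e-01  9.74482816e-01 -9.38957019e-04] 1.0016981385943597
[[530.07162268   0.         285.38299212]
 [  0.         530.07162268 210.2101307 ]
 [  0.           0.           1.        ]] [[ 0.01173702 -0.98915164  0.1464284   0.40842507]
 [-0.99975457 -0.01436014 -0.01686984  0.03768043]
 [ 0.01878956 -0.14619446 -0.98907741  1.2137269 ]
 [ 0.          0.          0.          1.        ]]
[[420.91185717   0.         283.16123526]
 [  0.         420.91185717 204.99007535]
 [  0.           0.           1.        ]] [[-0.47597591  0.70517292 -0.52552649  1.19415298]
 [ 0.87934761  0.3910831  -0.27166485  0.33677901]
 [ 0.01395384 -0.59142638 -0.80623825  0.94520442]
 [ 0.          0.          0.          1.        ]]
```

View pics/top0.png

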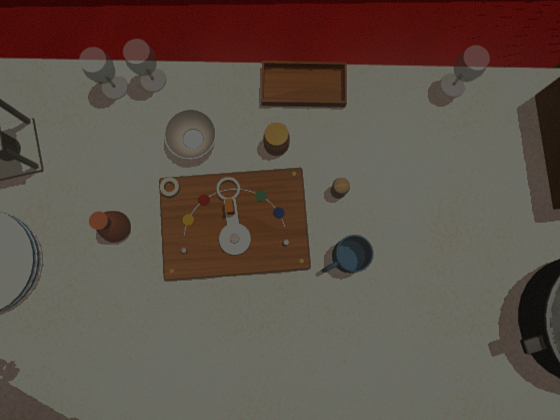

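View pics/scene0.png

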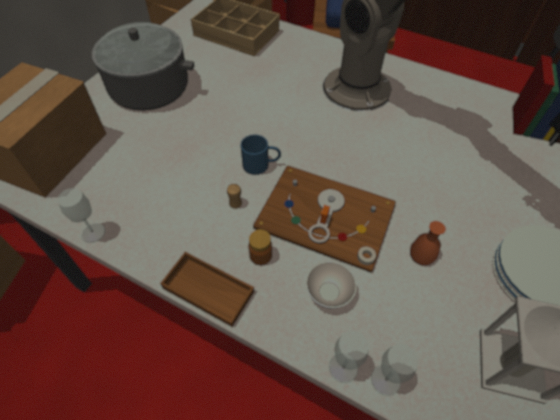

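```bash
cat > h.py <<'E'
import numpy as np, cv2
from station import get_obs, read_camera
def ray(c,u,v,z):
    K,T=c['camera_matrix'],c['pose']
    d=T[:3,:3]@np.linalg.solve(K,[u,v,1.]);p=T[:3,3]
    return (p+d*(z-p[2])/d[2])[:2]
def proj(c,P):
    T=np.linalg.inv(c['pose']);p=c['camera_matrix']@(T[:3,:3]@P+T[:3,3]);return p[:2]/p[2]
def blob(img,lo,hi,box):
    h=cv2.cvtColor(img,cv2.COLOR_RGB2HSV);m=cv2.inRange(h,lo,hi)
    k=np.zeros_like(m);x0,y0,x1,y1=box;k[y0:y1,x0:x1]=1;m=m*k
    n,l,s,c=cv2.connectedComponentsWithStats(m)
    if n<2:return None
    i=1+np.argmax(s[1:,4]);return c[i],s[i]
E
python3 - <<'E'
from h import *
c=read_camera('top');im=c['img']
bx=(160,170,310,280)
for n,lo,hi in[('red',(0,190,50),(4,255,255)),('red2',(172,150,50),(180,255,255)),('orange',(5,200,120),(14,255,255)),('yel',(18,150,80),(32,255,255)),('green',(40,60,40),(85,255,255)),('blue',(100,80,40),(130,255,255)),('white',(0,0,110),(180,60,255))]:
    print(n,blob(im,lo,hi,bx))
for u,v in [(204,200),(229,207),(235,238),(228,188),(261,196),(278,213),(188,219)]:print(u,v,im[v,u],cv2.cvtColor(im[v:v+1,u:u+1],cv2.COLOR_RGB2HSV)[0,0])
for n,u,v,z in[('red',204,200,.024),('yel',188,219,.024),('green',261,196,.024),('blue',278.5,213,.024),('hub',235,238.5,.034),('ring',228.5,188,.031),('tab',229,206,.07)]:print(n,ray(c,u,v,z))
cv2.imwrite('pics/crop.png',cv2.resize(im[170:270,160:300,::-1],None,fx=5,fy=5,interpolation=2))
E
```

```text
red (array([202.96, 200.32]), array([200, 195,   7,  10,  25], dtype=int32))
red2 None
orange None
yel (array([187.75700935, 219.37383178]), array([183, 214,  11,  12, 107], dtype=int32))
green (array([260.37362637, 195.27472527]), array([255, 190,  11,  11,  91], dtype=int32))
blue (array([278.31707317, 212.40243902]), array([274, 208,  10,  10,  82], dtype=int32))
white (array([229., 178.]), array([229, 178,   1,   1,   1], dtype=int32))
204 200 [80 28 21] [  4 188  80]
229 207 [105  65  31] [ 14 180 105]
235 238 [100  96  89] [ 19  28 100]
228 188 [87 61 41] [ 13 135  87]
261 196 [43 62 43] [60 78 62]
278 213 [32 39 56] [111 109  56]
188 219 [104  83  29] [ 22 184 104]
red [0.60529543 0.20234261]
yel [0.56132656 0.23685073]
green [0.61644832 0.07327884]
blue [0.57793947 0.03291765]
hub [0.51772145 0.12910128]
ring [0.63250752 0.14697203]
tab [0.58524007 0.14118707]
```

View pics/crop.png

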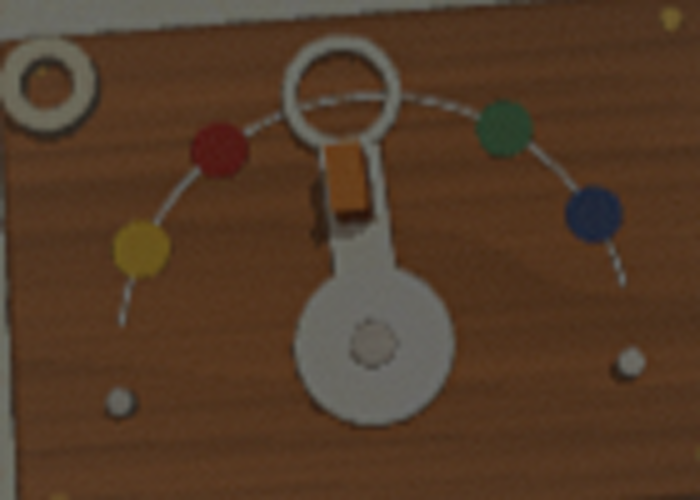

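The top view shows the hub at (235,238), the ring at (228,188), and red at (204,200). The selector must turn about 0.54 rad counter-clockwise, so I push the tab's right face. First I go above the tab's right side with the fingers shut.

{"name": "arm_command", "arguments": {
  "commands": [-0.492,-0.329,0,0,0,55,0,-0.492,-0.329,0,0,0,55,0,-0.492,-0.329,0,0,0,55,0,-0.492,-0.329,0,0,0,55,0,-0.492,-0.329,0,0,0,55,0,-0.492,-0.329,0,0,0,55,0,-0.492,-0.329,0,0,0,55,0,-0.492,-0.329,0,0,0,55,0]
}}

```text
t: 0.95
eef_pos: [0.4975, 0.2598, 0.2313]
tool_rot: [-0.0, 0.65, 0.76, 0.0]
contact_force: [1.1, -0.3, 0.1]
gripper_width: -0.0
grasp_force: 0.0
```

{"name": "arm_command", "arguments": {
  "commands": [-0.177,0.07,0,0,0,0,0,-0.177,0.07,0,0,0,0,0,-0.177,0.07,0.02,0,0,0,0,-0.177,0.07,0.05,0,0,0,0,-0.177,0.07,0.08,0,0,0,0,-0.177,0.07,0.11,0,0,0,0,-0.177,0.07,0.11,0,0,0,0,-0.177,0.07,0.11,0,0,0,0]
}}

```text
t: 1.75
eef_pos: [0.5939, 0.098, 0.1215]
tool_rot: [-0.0, 0.649, 0.761, -0.0]
contact_force: [0.7, 0.5, 0.2]
gripper_width: 0.001
grasp_force: 0.0
```

```bash
python3 - <<'E'
from h import *
c=read_camera('top');cv2.imwrite('pics/t1.png',cv2.resize(c['img'][150:290,140:340,::-1],None,fx=3.5,fy=3.5,interpolation=2))
print(get_obs()['eef_pos'])
E
```

```text
[0.59475583 0.09828558 0.12256874]
```

View pics/t1.png

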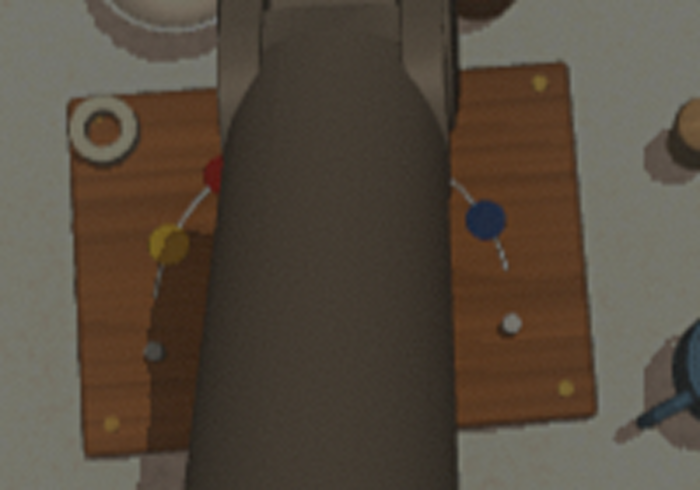

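The arm hides the top view. The gap to the tab is about 23 mm, so I descend and look from the scene camera.

{"name": "arm_command", "arguments": {
  "commands": [0,0,0.03,0,0,0,0,0,0,0.06,0,0,0,0,0,0,0.073,0,0,0,0,0,0,0.073,0,0,0,0]
}}

```text
t: 2.2
eef_pos: [0.5936, 0.0982, 0.0481]
tool_rot: [-0.0, 0.649, 0.761, -0.0]
contact_force: [-0.6, -0.1, -0.2]
gripper_width: 0.001
grasp_force: 0.0
```

```bash
python3 - <<'E'
from h import *
a=read_camera('scene');b=read_camera('wrist')
x=cv2.resize(a['img'][150:290,230:430],(800,560),interpolation=2)
cv2.imwrite('pics/s2.png',x[:,:,::-1]);cv2.imwrite('pics/w2.png',b['img'][:,:,::-1])
print(get_obs()['eef_pos'])
for n,P in[('tcp',get_obs()['eef_pos']),('tab',[.587,.140,.055]),('hub',[.518,.129,.034]),('ring',[.632,.147,.031])]:
  print(n,(proj(a,np.array(P))-[230,150])*4)
E
```

```text
[0.59513443 0.09807932 0.04986485]
tcp [308.52004051 240.99913899]
tab [372.52589165 252.9855852 ]
hub [398.28734882 191.83178045]
ring [349.21440108 328.75595053]
```

View pics/s2.png

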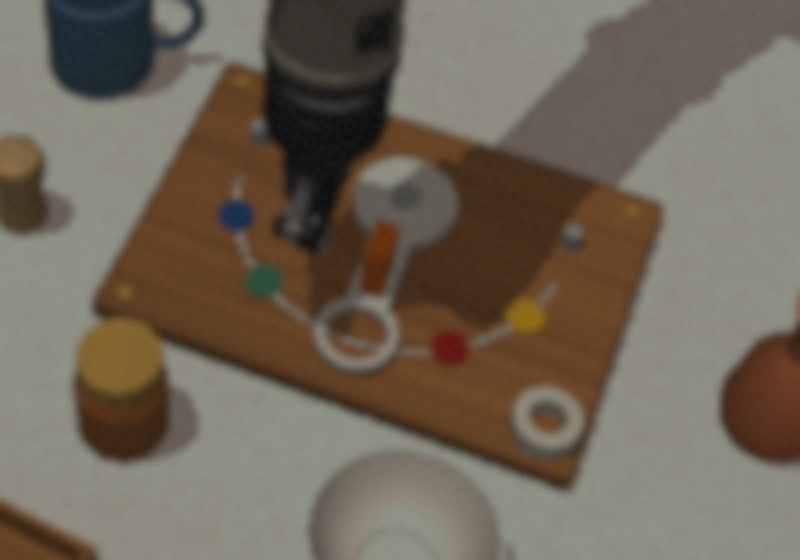

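View pics/w2.png

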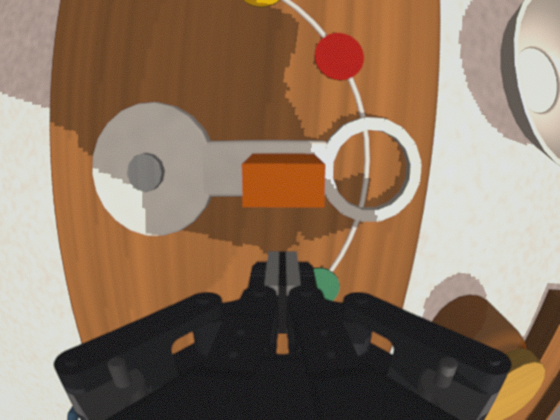

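The scene and wrist views (tab at wrist pixel (283,182), fingers flush to it at (283,265)) confirm that the fingers are on the tab's right with a clear gap. I push along the arc, stopping short of the goal.

{"name": "arm_command", "arguments": {
  "commands": [0.012,0,0,0,0,0,0,0.018,0,0,0,0,0,0.0235,0,0,0,0,0,0,0.029,0.0005,0,0,0,-5,0,0.036,0.001,0,0,0,-10,0,0.043,0.0015,0,0,0,-15.5,0,0.049,0.0015,0,0,0,-20,0,0.049,0.0015,0,0,0,-20,0]
}}

```text
$.commands: bad value
```

```bash
python3 - <<'E'
from h import *
a=read_camera('scene');b=read_camera('wrist')
x=cv2.resize(a['img'][170:260,280:400],(480,360),interpolation=2)
w=cv2.resize(b['img'],(480,360));cv2.imwrite('pics/s3.png',np.vstack([x,w])[:,:,::-1] if 0 else np.hstack([x[:,80:400],w])[:,:,::-1])
o=get_obs();print(o['t'],o['eef_pos'],o['contact_force'])
print(b['camera_matrix'],b['pose'])
E
```

```text
2.4 [0.59537628 0.09806807 0.05014597] [-0.39238107  0.76927589 -0.01106321]
[[325.1922621    0.         282.04641158]
 [  0.         325.1922621  212.41808683]
 [  0.           0.           1.        ]] [[ 0.98748098  0.1509712   0.04570563  0.58347981]
 [ 0.15769498 -0.95163473 -0.26367333  0.16421722]
 [ 0.00368798  0.26757995 -0.9635286   0.19333484]
 [ 0.          0.          0.          1.        ]]
```

View pics/s3.png

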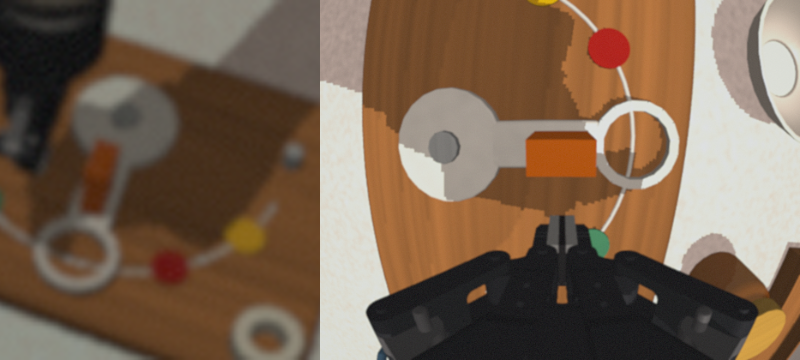

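The command was refused because row 2 was one number short. Nothing moved, so I resend it.

{"name": "arm_command", "arguments": {
  "commands": [0.012,0,0,0,0,0,0,0.018,0,0,0,0,0,0,0.0235,0,0,0,0,0,0,0.029,0.0005,0,0,0,-5,0,0.036,0.001,0,0,0,-10,0,0.043,0.0015,0,0,0,-15.5,0,0.049,0.0015,0,0,0,-20,0,0.049,0.0015,0,0,0,-20,0]
}}

```text
t: 3.2
eef_pos: [0.5884, 0.1473, 0.0486]
tool_rot: [0.0, 0.506, 0.862, 0.001]
contact_force: [0.7, -0.3, 0.3]
gripper_width: -0.003
grasp_force: 0.0
```

```bash
python3 - <<'E'
from h import *
a=read_camera('scene');b=read_camera('wrist')
x=cv2.resize(a['img'][170:260,280:400],(480,360),interpolation=2)
w=cv2.resize(b['img'],(480,360));cv2.imwrite('pics/s4.png',np.hstack([x[:,80:400],w])[:,:,::-1])
o=get_obs();print(o['t'],o['eef_pos'],o['contact_force'])
E
```

```text
3.3 [0.58746948 0.14675432 0.04829746] [-0.47111795  0.30270023 -0.93751421]
```

View pics/s4.png

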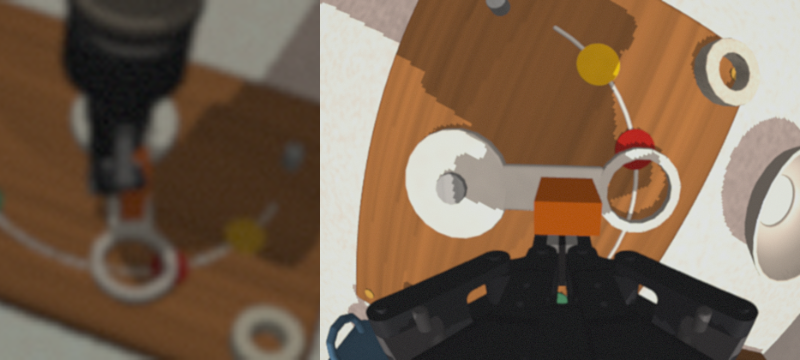

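The fingers are pushing, and the ring partly overlaps the red spot. I measure the remaining angle from the wrist picture.

```bash
cat >> h.py <<'E'
def wray(c,u,v,z):
    K,T=c['camera_matrix'],c['pose'];d=np.array([u-K[0,2],v-K[1,2]]);r=np.hypot(*d);t=r/K[0,0]
    w=T[:3,:3]@np.array([*(d/r*np.sin(t)),np.cos(t)]);p=T[:3,3]
    return (p+w*(z-p[2])/w[2])[:2]
E
python3 - <<'E'
from h import *
b=read_camera('wrist');s=7/6
P={n:wray(b,(u-320)*s,v*s,z) for n,u,v,z in[('hub',452,187,.038),('ring',640.5,190,.034),('red',636,149,.024),('yel',599,64,.024),('tab',567,190,.077)]}
for n,p in P.items():
    d=p-P['hub'];e=p-[.518,.129];print(n,p,np.hypot(*e),np.arctan2(e[1],e[0]),'hubrel',np.hypot(*d),np.arctan2(d[1],d[0]))
E
```

```text
hub [0.51787805 0.13313211] 0.004133910341844126 1.600300856865764 hubrel 0.0 0.0
ring [0.61942159 0.18590358] 0.11629426678374619 0.5112947942072366 hubrel 0.11443740145050857 0.47927763909184995
red [0.60648909 0.20565053] 0.11707101644419489 0.7138323709757348 hubrel 0.11450256697801549 0.6858543599401208
yel [0.56058359 0.23900103] 0.11795587769705349 1.2014425413714727 hubrel 0.11415774864690781 1.1873784471493276
tab [0.57301372 0.17553632] 0.0720564968102149 0.7021112610604634 hubrel 0.06955616032240892 0.6556062272880956
```

{"name": "arm_command", "arguments": {
  "commands": [0.004,0.001,0,0,0,-3,0,0.008,0.0015,0,0,0,-6,0,0.012,0.002,0,0,0,-9,0,0.0145,0.0025,0,0,0,-11.5,0,0.0145,0.0025,0,0,0,-11.5,0]
}}

```text
t: 3.85
eef_pos: [0.5831, 0.1599, 0.0482]
tool_rot: [0.0, 0.419, 0.908, -0.0]
contact_force: [2.2, -0.8, -0.8]
gripper_width: 0.001
grasp_force: 1.0
```

```bash
python3 - <<'E'
from h import *
a=read_camera('scene');b=read_camera('wrist')
x=cv2.resize(a['img'][170:260,280:400],(480,360),interpolation=2)
w=cv2.resize(b['img'],(480,360));cv2.imwrite('pics/s5.png',np.hstack([x[:,80:400],w])[:,:,::-1])
np.savez('b5.npz',**b)
E
```

```text
(no output)
```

View pics/s5.png

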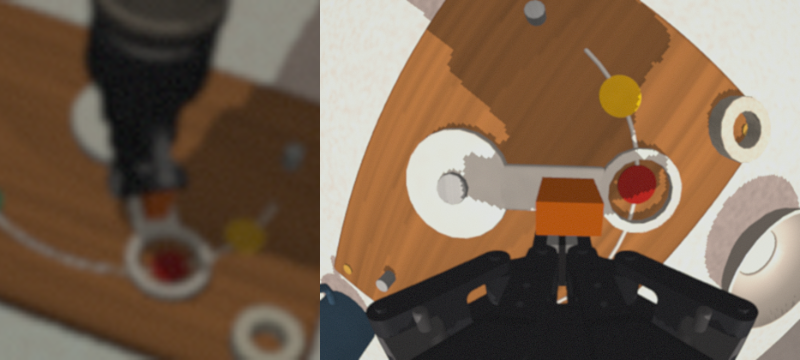

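The red spot at (636,184) lies inside the ring at (641,190). I check the residual in millimetres.

```bash
python3 - <<'E'
from h import *
b=np.load('b5.npz');s=7/6
P={n:wray(b,(u-320)*s,v*s,z) for n,u,v,z in[('hub',452,187,.038),('ring',641,190,.034),('red',636,184,.024)]}
for n,p in P.items():
    d=p-P['hub'];print(n,p,np.hypot(*d),np.arctan2(d[1],d[0]))
E
```

```text
hub [0.51747196 0.13289032] 0.0 0.0
ring [0.60672301 0.20496224] 0.11471753040598731 0.6793088959867664
red [0.60563177 0.20525916] 0.11405875466549788 0.6873450503346313
```

The ring is off by about 1 mm. I back off, lift and clear the view.

{"name": "arm_command", "arguments": {
  "commands": [-0.01,0,0,0,0,0,0,-0.025,0,0,0,0,0,0,-0.025,0,-0.03,0,0,0,0,-0.025,0,-0.08,0,0,0,0,-0.025,0,-0.13,0,0,0,0,-0.025,0,-0.17,0,0,0,0,-0.06,0,-0.18,0,0,0,0,-0.1,0,-0.18,0,0,0,0]
}}

```text
t: 4.75
eef_pos: [0.6499, 0.0847, 0.2319]
tool_rot: [0.002, 0.417, 0.909, 0.002]
contact_force: [-0.1, 0.0, 0.2]
gripper_width: -0.003
grasp_force: 0.0
```

{"name": "arm_command", "arguments": {
  "commands": [-0.05,0,0,0,0,0,0,-0.1,0,0,0,0,0,0,-0.13,0,0,0,0,0,0,-0.13,0,0,0,0,0,0,-0.13,0,0,0,0,0,0]
}}

```text
t: 5.25
eef_pos: [0.7324, -0.0162, 0.2277]
tool_rot: [-0.001, 0.419, 0.908, -0.0]
contact_force: [0.5, 0.6, -0.8]
gripper_width: 0.0
grasp_force: 0.0
```

```bash
python3 - <<'E'
from h import *
a=read_camera('scene');b=read_camera('top')
x=cv2.resize(a['img'][150:330,230:450],(400,327),interpolation=2)
w=cv2.resize(b['img'][130:294,80:280],(400,327),interpolation=2);cv2.imwrite('pics/s6.png',np.hstack([x,w])[:,:,::-1])
o=get_obs();print(o['t'],o['eef_pos'],o['joint_vel'])
E
```

```text
5.35 [ 0.7319425  -0.01324951  0.22808789] [-0.0162328  -0.00785301 -0.00558465  0.00495749  0.00217275 -0.00114343
 -0.00202347]
```

View pics/s6.png

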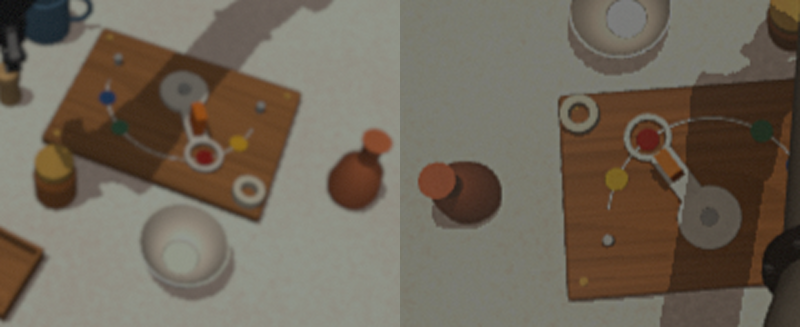

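Red is centred in the ring (about (648,138) in the top view), and the goods I can see are where they were. I'm handing in.

```bash
python3 -c "
from station import hand_in
print(hand_in())"
```

```text
the job is handed in; nothing more can be done
None
```

The selector's ring now encircles the red spot (about 1 mm off by the wrist camera), left at rest with the arm clear and no goods seen moved; the job was handed in at about 5.4 s, and hand-in returned no verdict.

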